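# Show where the stray vial belongs

## Task

Show a colleague where the stray vial belongs, by pointing only: hold your fingertips from above just over the middle of the cap of the one screw-capped vial that stands outside the rack, stay there for about two seconds, then do the same just over the middle of the one empty hole in the rack. Touch neither the rack nor any of the vials and small bottles by it, and while the hand travels keep it well above them so that it never points at another one. Finish with the hand drawn up, well clear of the bench and everything on it.

Things in the scene. Friction and masses are not known exactly. Their poses are not given: they have to be found in the camera images.
- rack: Grey plastic vial rack fixed to the bench, 100 mm (its x) by 146 mm (its y) by 40 mm high, with a small ledge on each short end; origin at the centre of its underside, z up. Six round holes, 37 mm wide and 30 mm deep, in 2 rows of 3: hole centres at x = -22.5 or +22.5 mm and y = -45, 0 or +45 mm of its frame. Five hold a vial, one is empty. It stands in any of a range of places and turns up to 0.25 rad either way; which hole is empty varies.
- hole_mouth (a point): Centre of the mouth of the empty hole, level with the rack's top face, 40 mm above the bench. A thin dark rubber pad shows at the bottom of the hole.
- stray: The stray vial: squat white-labelled glass vial with a broad ribbed screw cap, 30 mm wide, 56 mm tall, the same kind as those in the rack; it stands alone on the bench outside the rack. Loose, about 28 g; origin at the centre of its underside, z up.
- stray_cap (a point): Middle of the top of the stray vial's cap, 56 mm above the bench.
- racked_1: One of the five screw-capped vials standing in the rack, 30 to 32 mm wide, 56 to 60 mm tall; loose in its hole, its cap top about 66 to 70 mm above the bench. Origin at the centre of its underside.
- racked_2: One of the five screw-capped vials standing in the rack, 30 to 32 mm wide, 56 to 60 mm tall; loose in its hole, its cap top about 66 to 70 mm above the bench. Origin at the centre of its underside.
- racked_3: One of the five screw-capped vials standing in the rack, 30 to 32 mm wide, 56 to 60 mm tall; loose in its hole, its cap top about 66 to 70 mm above the bench. Origin at the centre of its underside.
- racked_4: One of the five screw-capped vials standing in the rack, 30 to 32 mm wide, 56 to 60 mm tall; loose in its hole, its cap top about 66 to 70 mm above the bench. Origin at the centre of its underside.
- racked_5: One of the five screw-capped vials standing in the rack, 30 to 32 mm wide, 56 to 60 mm tall; loose in its hole, its cap top about 66 to 70 mm above the bench. Origin at the centre of its underside.
- amber_large: Brown glass injection vial with a narrow crimped cap, 39 mm wide, 77 mm tall; loose bystander on the bench near the stray vial, its place changes. Origin at the centre of its underside.
- amber_medium: Brown glass injection vial with a narrow crimped cap, 37 mm wide, 75 mm tall; loose bystander on the bench near the stray vial, its place changes. Origin at the centre of its underside.
- amber_slim: Small slim brown bottle with a long neck and stopper, 38 mm wide, 87 mm tall; loose bystander on the bench near the stray vial, its place changes. Origin at the centre of its underside.
Things that resemble listed ones, but are neither listed nor needed, are in the scene too. What is shaped like the racked_1 but pink is not meant. What is shaped like the racked_4 but yellow is not meant.

How it is judged:
By the outcome, as a careful person would: the job done as asked, in the order asked, and still so for the second after the job is handed in, with the robot touching nothing.
It also fails if it takes over 51 s, if anything falls off the work surface, if the arm or the gripper's body presses on something with over 40 N, if the wrist force passes 120 N, or if a joint passes its speed limit or range.

## Robot

A 6-joint arm with a two-finger parallel gripper is mounted at the origin on a cart in front of the work surface, level with it; the furniture and walls round the work are solid. World frame = base frame: x ahead of the robot, y to its left, z up, the work surface at z = 0. Lengths are in m, angles in rad, forces in N, time in s.
With the tool pointing down it reaches from about 0.25 to 0.775 m from the base axis. Payload 4 kg.
Tool frame: the origin (TCP) lies at the very end of the fingers, on their centre line; the grasp point (between the pads) lies 19 mm behind it; z points along the fingers, y is the line along which they close (so a half turn about z gives the same grasp; the last joint's range is limited). The gripper opens to 94 mm and grips with 3 to 60 N. Pads are 16 mm wide; open, the fingers measure 119 mm over their backs; the gripper's body (75 mm by 177 mm) begins 78 mm behind the grasp point.
Start: joints at [1.184, 0.087, 1.371, -0, 1.684, -0.103], TCP at [0.154, 0.528, 0.206] pointing down, gripper open.
Joint ranges: [-3.1, 3.1], [-0.76, 2.03], [0.27, 2.55], [-1.08, 4.22], [0.17, 2.65], [-2.57, 2.57]. Speed limits (rad/s): [2.79, 2.79, 3.14, 3.14, 3.14, 3.14].

## Interface

Orientations are given as [roll, pitch, yaw] about the fixed x, y, z axes, in that order (R = Rz(yaw) Ry(pitch) Rx(roll)).
In Python, from bench import robot, snapshot, finder gives the robot as it stands.
- The arm moves only by the tool drive_tool, never from a script. Its argument "deltas" is text: rows parted by semicolons, each of 7 numbers parted by spaces: the shift along the tool's x, y, z each as a share of 100 mm, from -1 to 1, then the turn, a rotation vector about the tool's x, y, z each as a share of 90 degrees, from -1 to 1, then the finger opening in mm, from 0 to 94. In form: tx ty tz rx ry rz gripper; .... A call has 1 to 5 rows; each row is the pose to reach, as a shift and turn from the pose commanded when the call began, along the tool's axes at that moment; what a row does not reach only later rows make up. A row lasts 1/10 s, in which the tool goes at most 50 mm and 8.59 degrees, less where a joint would pass 70% of its speed; a pose out of reach is approached as far as the arm can. A call with a number of a shift or a turn outside -1 to 1 is refused whole. A call with a gripper value outside its range is refused whole. The fingers move at their own pace and stop on an object; the grip force is fixed at half the most. Time passes only in rows, so rows that repeat a pose let the fingers close. It gives the time, the measured TCP pose, the force, the opening and the grip force at its end, in the units of the state.
- robot.get_obs(): the state, without advancing time (a new reading comes with each control period).
- snapshot(name): name is "scene" or "top" or "wrist"; returns a dict with "img" (400x640x3 uint8, red, green, blue), "fx", "fy", "cx", "cy" (pixels), "T" (4x4, takes a point from camera to world coordinates); the wrist camera has in their place "hand_eye" (4x4, takes a point from camera to tool coordinates, whose origin is the TCP and whose axes are the flange's). Camera axes: x right, y up, looking along -z (the intrinsics and any distortion apply to the point x, -y, -z); pixel columns grow to the right and rows downward; lengths in m; the calibration is good to about 2 mm. A picture is of the moment at which its call begins: read the wrist's pose just before it. There is no depth.
- robot.close_job(): hands the job in; it is judged then, once.
Trained networks look in the newest picture that a camera, given by its name, has taken for a name from the list of things; names that differ only in an ending like _2 or _b are one class to them, and where a whole thing is asked for, a point or a joint stands for the part that bears it (a point fixed in the world has none). Each returns a list of dicts, best first, with "confidence" (0 to 1); they miss things now and then, are a little off and sometimes report something else, mostly with a low value. They report only what shows in the picture. A call takes as long as a camera call. They do not tell look-alikes from the thing itself.
- finder.look_for(camera, thing): "xy" ([column, row] in pixels, amid what is visible of it).
- finder.masks_of(camera, thing): "region" (400x640 bool, what is visible of it) and "xy" ([column, row] in pixels, amid what is visible of it).
- finder.landmark_of(camera, thing): "xy" ([column, row] in pixels: a listed point, or the origin of a listed thing).
The state is a dict: "time": time; "joint_positions": joint angles; "qvel": joint speeds; "joint_torque": joint torques, N m; "tool_pos": TCP position; "ee_rot": TCP orientation; "wrist_force": force on the tool from outside, world axes, zero at the start; "wrist_torque": the same for the moment, N m; "width": finger opening in m; "finger_force": force on a finger pad.
Only numpy, scipy, OpenCV 4.12 (cv2) and the standard library are available. Lean on these libraries where they do the work, as an engineer would, in place of code of your own. Each camera call takes 0.05 s, during which the arm holds its last target. There are 200 camera calls.

## Working session

There is one attempt and no reset: what is moved stays moved. The work goes in short steps, Python scripts to look and compute and a tool call to move; the robot and the scene stay as the last step left them, time stands still between calls to the robot, and variables do not carry over. Pictures are saved under pics/ and viewed, at most 10 in all, crops included, and the job is handed in when it is done.

Besides the shell and the picture viewer there is one more tool, called after ">>>" in YAML: its name, and indented under it one key for each argument. drive_tool: Moves the arm, as the interface text tells. Shift numbers are shares of 100 mm and turn numbers shares of 90 degrees, none past 1 either way. Its arguments: {"type":"object","properties":{"deltas":{"type":"string"}},"required":["deltas"]}

```bash
mkdir -p pics
cat > h.py <<'E'
import numpy as np, cv2
from bench import robot, snapshot, finder
def ray(s,xy,z,T=None):
    T=s["T"] if T is None else T
    d=np.array([(xy[0]-s["cx"])/s["fx"],-(xy[1]-s["cy"])/s["fy"],-1.])
    d=T[:3,:3]@d; o=T[:3,3]
    return o+d*(z-o[2])/d[2]
E
python3 - <<'E'
from h import *
o=robot.get_obs(); print(o["time"],o["tool_pos"],o["ee_rot"])
for c in ("top","scene"):
    s=snapshot(c); cv2.imwrite(f"pics/{c}1.png",s["img"][:,:,::-1]); print(c,[k for k in s],s["T"][:3,3].round(3))
    for t,z in (("stray_cap",.056),("hole_mouth",.04),("racked_1",.01),("rack",0)):
        for r in finder.landmark_of(c,t)[:8]: print(t,np.round(r["xy"],1),round(r["confidence"],2),ray(s,r["xy"],z).round(4))
E
```

```text
0.0 [0.15379707 0.52751036 0.20433027] [-3.13947019e+00 -2.44806110e-04  2.85778895e+00]
top ['img', 'fx', 'fy', 'cx', 'cy', 'T'] [0.35  0.13  0.949]
stray_cap [436.7 222.9] 0.66 [ 0.466  -0.1217  0.056 ]
hole_mouth [429.2 225.3] 0.61 [ 0.4625 -0.1099  0.04  ]
hole_mouth [247.9 199.1] 0.48 [0.5119 0.2832 0.04  ]
racked_1 [196.9 187. ] 0.77 [0.5426 0.4049 0.01  ]
racked_1 [274.3 220.7] 0.76 [0.4695 0.2271 0.01  ]
racked_1 [290.5 196.7] 0.75 [0.5246 0.1926 0.01  ]
racked_1 [216.6 212.4] 0.71 [0.4856 0.3569 0.01  ]
racked_1 [289.5 219.4] 0.67 [0.4731 0.1933 0.01  ]
racked_1 [269. 202.] 0.58 [0.5116 0.2405 0.01  ]
racked_1 [339.  183.2] 0.45 [0.5579 0.0839 0.01  ]
rack [271.  211.3] 0.95 [0.492  0.2364 0.    ]
rack [275.3 221.6] 0.29 [0.4688 0.2258 0.    ]
scene ['img', 'fx', 'fy', 'cx', 'cy', 'T'] [ 0.178 -0.507  0.502]
stray_cap [376.8 289.5] 0.81 [ 0.4736 -0.1228  0.056 ]
hole_mouth [305.1 222.1] 0.68 [0.4567 0.1344 0.04  ]
hole_mouth [321.8 216.4] 0.17 [0.5  0.14 0.04]
racked_1 [357.6 241.1] 0.81 [0.5481 0.0604 0.01  ]
racked_1 [315.4 208.1] 0.69 [0.5231 0.2227 0.01  ]
racked_1 [280.  188.8] 0.63 [0.4788 0.3524 0.01  ]
racked_1 [286.6 202.1] 0.62 [0.4692 0.2793 0.01  ]
racked_1 [302.7 218.9] 0.61 [0.4752 0.1909 0.01  ]
racked_1 [297.4 208.3] 0.59 [0.4824 0.2403 0.01  ]
racked_1 [292.9 177.7] 0.55 [0.5352 0.3995 0.01  ]
racked_1 [319.1 217.9] 0.49 [0.5122 0.1787 0.01  ]
rack [300.4 209.7] 0.97 [0.4927 0.2462 0.    ]
```

View pics/top1.png

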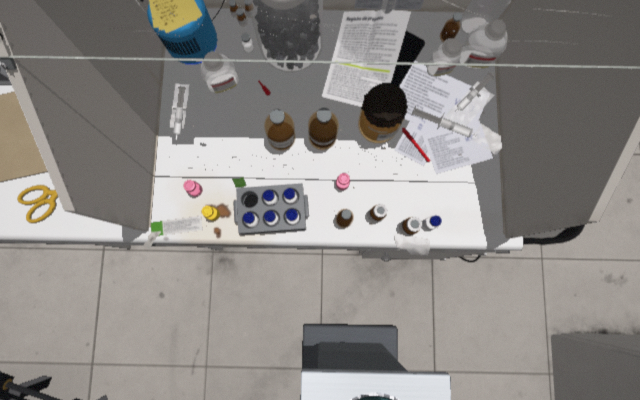

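View pics/scene1.png

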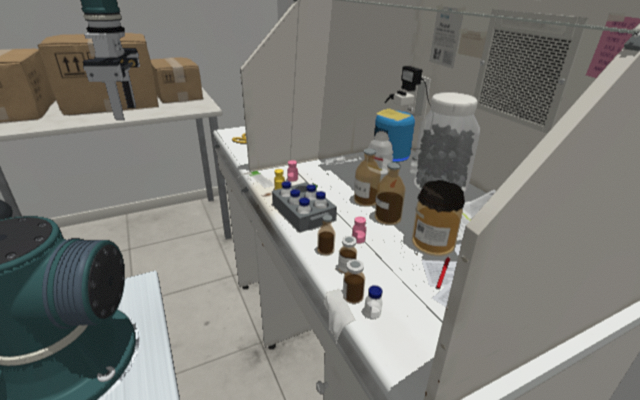

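The top view shows the blue-capped stray at about (435,222) with an amber bottle to its left. The rack is at (271,210), and its empty hole at the upper left, (250,199), shows as a dark disc. The scene view agrees: the stray is the lone blue cap nearest the camera, at (375,300). I'll raise the hand, close the fingers and travel high towards the stray.

>>> drive_tool:
  deltas: "0 0 -0.1 0 0 0 0; 0 0 -0.2 0 0 0 0; 0 0 -0.3 0 0 0 0; 0 0 -0.4 0 0 0 0; 0 0 -0.45 0 0 0 0"

```text
time: 1.0
tool_pos: [0.1542, 0.5286, 0.2526]
ee_rot: [3.139, 0.0, 2.858]
wrist_force: [0.0, -0.3, -0.1]
width: 0.0578
finger_force: 0.0
```

>>> drive_tool:
  deltas: "-0.16 -0.18 0 0 0 0 0; -0.32 -0.36 0 0 0 0 0; -0.48 -0.54 0 0 0 0 0; -0.64 -0.72 0 0 0 0 0; -0.8 -0.9 0 0 0 0 0"

```text
time: 1.5
tool_pos: [0.2059, 0.4183, 0.2508]
ee_rot: [3.141, 0.0, 2.858]
wrist_force: [0.2, 0.0, 0.2]
width: 0.0175
finger_force: 0.0
```

>>> drive_tool:
  deltas: "-0.16 -0.18 0 0 0 0 0; -0.32 -0.36 0 0 0 0 0; -0.48 -0.54 0 0 0 0 0; -0.64 -0.72 0 0 0 0 0; -0.8 -0.9 0 0 0 0 0"

```text
time: 2.0
tool_pos: [0.2575, 0.3095, 0.2509]
ee_rot: [3.141, 0.0, 2.858]
wrist_force: [0.3, 0.7, -0.2]
width: 0.0006
finger_force: 0.0
```

>>> drive_tool:
  deltas: "-0.16 -0.18 0 0 0 0 0; -0.32 -0.36 0 0 0 0 0; -0.48 -0.54 0 0 0 0 0; -0.64 -0.72 0 0 0 0 0; -0.8 -0.9 0 0 0 0 0"

```text
time: 2.5
tool_pos: [0.3091, 0.2007, 0.2509]
ee_rot: [3.141, 0.001, 2.858]
wrist_force: [1.0, -0.1, 0.4]
width: 0.0007
finger_force: 0.0
```

>>> drive_tool:
  deltas: "-0.16 -0.18 0 0 0 0 0; -0.32 -0.36 0 0 0 0 0; -0.48 -0.54 0 0 0 0 0; -0.64 -0.72 0 0 0 0 0; -0.8 -0.9 0 0 0 0 0"

```text
time: 3.0
tool_pos: [0.3607, 0.0919, 0.2509]
ee_rot: [3.141, 0.001, 2.858]
wrist_force: [1.0, 1.0, -0.2]
width: 0.0003
finger_force: 0.0
```

>>> drive_tool:
  deltas: "-0.16 -0.18 0 0 0 0 0; -0.32 -0.36 0 0 0 0 0; -0.48 -0.54 0 0 0 0 0; -0.64 -0.72 0 0 0 0 0; -0.8 -0.9 0 0 0 0 0"

```text
time: 3.5
tool_pos: [0.4123, -0.017, 0.2509]
ee_rot: [3.141, 0.001, 2.858]
wrist_force: [0.0, -0.4, -0.8]
width: 0.0004
finger_force: 0.0
```

>>> drive_tool:
  deltas: "-0.16 -0.18 0 0 0 0 0; -0.32 -0.36 0 0 0 0 0; -0.48 -0.54 0 0 0 0 0; -0.64 -0.72 0 0 0 0 0; -0.64 -0.72 0 0 0 0 0"

```text
time: 4.0
tool_pos: [0.4538, -0.105, 0.25]
ee_rot: [-3.141, -0.001, 2.855]
wrist_force: [0.5, 0.6, -1.4]
width: 0.0003
finger_force: 0.0
```

```bash
cat >> h.py <<'E'
from scipy.spatial.transform import Rotation as Ro
def wrist(name):
    o=robot.get_obs(); s=snapshot("wrist"); cv2.imwrite(f"pics/{name}.png",s["img"][:,:,::-1])
    T=np.eye(4); T[:3,:3]=Ro.from_euler("xyz",o["ee_rot"]).as_matrix(); T[:3,3]=o["tool_pos"]
    s["W"]=T; s["T"]=T@s["hand_eye"]; print(o["time"],o["tool_pos"].round(4),"cam",s["T"][:3,3].round(3)); return s
def delta(s,p): return (s["W"][:3,:3].T@(np.asarray(p)-s["W"][:3,3])*10).round(3)
E
python3 - <<'E'
from h import *
s=wrist("w1"); print([k for k in s])
for r in finder.landmark_of("wrist","stray_cap")[:4]:
    p=ray(s,r["xy"],.056); print(np.round(r["xy"],1),round(r["confidence"],2),p.round(4),delta(s,p))
for r in finder.masks_of("wrist","stray")[:4]: print(np.round(r["xy"]),round(r["confidence"],2),r["region"].sum())
E
```

```text
4.0 [ 0.4538 -0.105   0.25  ] cam [ 0.383 -0.084  0.429]
['img', 'fx', 'fy', 'cx', 'cy', 'hand_eye', 'W', 'T']
[310.6 194.2] 0.75 [ 0.4724 -0.1195  0.056 ] [-0.221 -0.086  1.94 ]
[312. 187.] 0.58 639
```

View pics/w1.png

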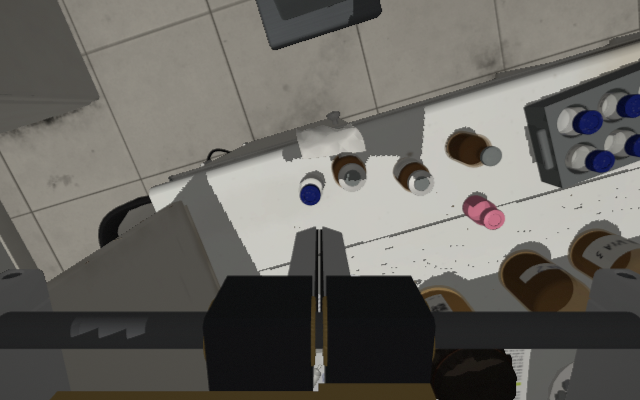

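The wrist view shows the stray's blue cap at (311,194) and the closed fingertips near (320,230). I'll check the cap by colour and all three cameras.

```bash
cat >> h.py <<'E'
def blues(s):
    h=cv2.cvtColor(s["img"],cv2.COLOR_RGB2HSV)
    m=cv2.inRange(h,(110,150,50),(130,255,255))
    n,_,st,c=cv2.connectedComponentsWithStats(m)
    return [(c[i],st[i]) for i in range(1,n) if st[i,4]>25]
E
python3 - <<'E'
from h import *
for c in ("wrist","top","scene"):
    s=wrist("w2") if c=="wrist" else snapshot(c)
    for q,st in blues(s): print(c,q.round(1),st[2:],ray(s,q,.053).round(4))
E
```

```text
4.15 [ 0.453  -0.1025  0.2506] cam [ 0.382 -0.082  0.429]
wrist [630.5 108.3] [ 19  23 355] [0.4775 0.2408 0.053 ]
wrist [586.7 124.3] [ 24  23 427] [0.4815 0.194  0.053 ]
wrist [634.8 149.1] [ 11  21 181] [0.5238 0.243  0.053 ]
wrist [599.4 163.6] [ 22  22 350] [0.5293 0.204  0.053 ]
wrist [307.8 195.9] [ 20  19 296] [ 0.4736 -0.1208  0.053 ]
top [288.6 193.1] [10  9 75] [0.5244 0.194  0.053 ]
top [267.9 194.9] [10  9 75] [0.5195 0.2383 0.053 ]
top [291.1 214.2] [11 11 88] [0.4787 0.1872 0.053 ]
top [269.2 215.7] [11 10 76] [0.4746 0.2339 0.053 ]
top [248.  217.2] [11 10 80] [0.4703 0.279  0.053 ]
top [435.3 220.6] [10  9 67] [ 0.4712 -0.1196  0.053 ]
scene [400.2 159. ] [15  4 32] [0.8327 0.3047 0.053 ]
scene [286.  184.4] [ 7  6 36] [0.4742 0.293  0.053 ]
scene [310.6 187.7] [ 8  6 39] [0.5232 0.2517 0.053 ]
scene [294.6 192.6] [ 8  6 43] [0.4777 0.245  0.053 ]
scene [320.4 194.8] [ 8  6 39] [0.5297 0.2094 0.053 ]
scene [304.  201.2] [ 9  7 54] [0.4817 0.1977 0.053 ]
scene [374.8 291.9] [ 13  11 115] [ 0.4696 -0.1235  0.053 ]
```

>>> drive_tool:
  deltas: "-0.12 -0.06 0 0 0 0 0; -0.23 -0.12 0 0 0 0 0; -0.23 -0.12 0.2 0 0 0 0; -0.23 -0.12 0.4 0 0 0 0; -0.23 -0.12 0.6 0 0 0 0"

```text
time: 4.8
tool_pos: [0.4728, -0.1217, 0.1896]
ee_rot: [-3.142, 0.0, 2.858]
wrist_force: [-0.6, 0.5, -0.6]
width: 0.0006
finger_force: 0.0
```

>>> drive_tool:
  deltas: "0 0 0.2 0 0 0 0; 0 0 0.4 0 0 0 0; 0 0 0.6 0 0 0 0; 0 0 0.8 0 0 0 0; 0 0 0.8 0 0 0 0"

```text
time: 5.3
tool_pos: [0.4704, -0.1207, 0.107]
ee_rot: [3.141, -0.007, 2.857]
wrist_force: [0.4, -0.1, 0.3]
width: 0.0001
finger_force: 0.0
```

Run:
```python
from h import *
for k in (3,4):
    s=wrist(f"w{k}")
    for q,st in blues(s): print(q.round(1),st[2:],ray(s,q,.053).round(4))
for r in finder.landmark_of("wrist","stray_cap")[:2]:
    p=ray(s,r["xy"],.056); print(np.round(r["xy"],1),round(r["confidence"],2),p.round(4),delta(s,p))
```

```text
5.3 [ 0.4704 -0.1207  0.107 ] cam [ 0.401 -0.1    0.286]
5.35 [ 0.4714 -0.121   0.1089] cam [ 0.401 -0.1    0.288]
[315.7 218.3] 0.92 [ 0.4743 -0.1236  0.056 ] [-0.037 -0.016  0.529]
```

View pics/w4.png

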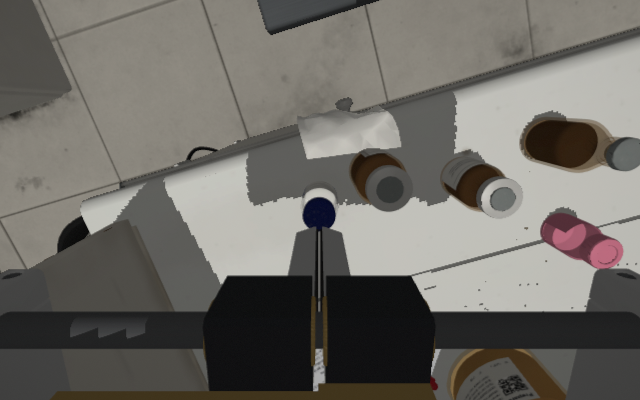

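Run:
```python
from h import *
s=wrist("w5")
h=cv2.cvtColor(s["img"],cv2.COLOR_RGB2HSV); m=cv2.inRange(h,(108,110,25),(132,255,255))
m[:180]=0;m[245:]=0;m[:,:290]=0;m[:,350:]=0
x,y,w,hh=cv2.boundingRect(m); q=(x+w/2,y+hh-w/2*1.0); print(x,y,w,hh)
for q in ((x+w/2-.5,y+hh/2-.5),(x+w/2-.5,212)): print(q,ray(s,q,.056),delta(s,ray(s,q,.056)))
# project TCP
p=np.linalg.inv(s["hand_eye"])[:3,3]; print("tip px",s["cx"]+s["fx"]*p[0]/-p[2],s["cy"]-s["fy"]*p[1]/-p[2], s["fx"])
```

```text
5.45 [ 0.4728 -0.1215  0.1113] cam [ 0.402 -0.1    0.29 ]
304 195 31 32
(319.0, 210.5) [ 0.47177389 -0.12040723  0.056     ] [0.014 0.007 0.553]
(319.0, 212) [ 0.47286422 -0.12072497  0.056     ] [0.003 0.007 0.553]
tip px 317.8492207100613 241.7269509876515 338.7313123898011
```

The cap is centred under the fingertips to within 1–2 mm, so I'll go down to about 10 mm above it and hold.

>>> drive_tool:
  deltas: "0 0 0.1 0 0 0 0; 0 0 0.2 0 0 0 0; 0 0 0.3 0 0 0 0; 0 0 0.38 0 0 0 0; 0 0 0.44 0 0 0 0"

```text
time: 6.0
tool_pos: [0.4714, -0.1207, 0.0651]
ee_rot: [3.141, -0.002, 2.858]
wrist_force: [-0.2, -0.1, -0.7]
width: 0.0003
finger_force: 0.0
```

>>> drive_tool:
  deltas: "0 0 0 0 0 0 0; 0 0 0 0 0 0 0; 0 0 0 0 0 0 0; 0 0 0 0 0 0 0; 0 0 0 0 0 0 0"

```text
time: 6.5
tool_pos: [0.4723, -0.1211, 0.0669]
ee_rot: [3.142, 0.001, 2.858]
wrist_force: [-0.3, 0.3, -0.3]
width: 0.0006
finger_force: 0.0
```

Run:
```python
from h import *
s=wrist("w6"); a=s["img"][150:300,240:400]
t=snapshot("scene")["img"][240:340,310:440]
f=lambda i:cv2.resize(i,(390,390*i.shape[0]//i.shape[1]),interpolation=cv2.INTER_CUBIC)
a,t=f(a),f(t); H=max(len(a),len(t)); P=lambda i:np.pad(i,((0,H-len(i)),(0,0),(0,0)))
cv2.imwrite("pics/c1.png",np.hstack([P(a),P(t)])[:,:,::-1])
```

```text
6.5 [ 0.4723 -0.1211  0.0669] cam [ 0.401 -0.1    0.246]
```

View pics/c1.png

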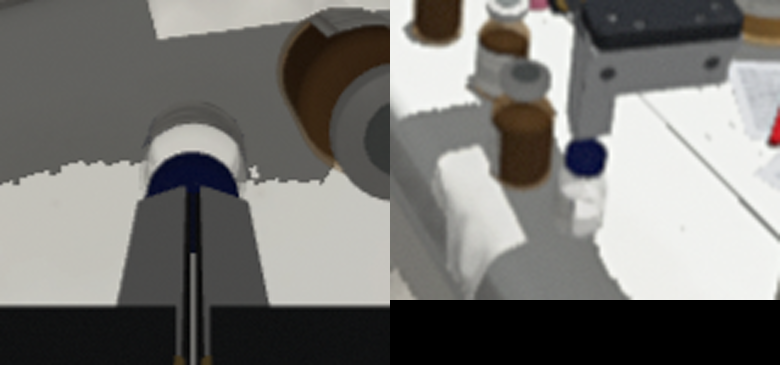

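Run:
```python
from h import *
s=snapshot("scene"); W=wrist("w7")["W"]; Ti=np.linalg.inv(s["T"])
def pr(p):
    c=Ti[:3,:3]@p+Ti[:3,3]; return np.array([s["cx"]-s["fx"]*c[0]/c[2],s["cy"]+s["fy"]*c[1]/c[2]])
for a in ([0,0,0],[.008,.0125,0],[-.008,.0125,0],[.008,-.0125,0],[-.008,-.0125,0]):
    print(a,pr(W[:3,3]+W[:3,:3]@np.array(a)),(pr(W[:3,3]+W[:3,:3]@np.array(a))-[310,240])*3)
print("cap",(pr(np.array([.4723,-.1211,.056]))-[310,240])*3)
for q,st in blues(s):
    if q[1]>250: print(q,st)
```

```text
6.65 [ 0.4721 -0.121   0.0667] cam [ 0.401 -0.1    0.245]
[0, 0, 0] [375.99091384 284.23844399] [197.97274153 132.71533196]
[0.008, 0.0125, 0] [369.23303797 279.63331562] [177.69911392 118.89994686]
[-0.008, 0.0125, 0] [378.42719369 278.61774845] [205.28158106 115.85324534]
[0.008, -0.0125, 0] [373.45982513 290.0778713 ] [190.37947538 150.2336139 ]
[-0.008, -0.0125, 0] [382.95228851 288.98224582] [218.85686552 146.94673745]
cap [196.68249332 147.27100237]
[374.72641509 292.28301887] [369 287  12  11 106]
```

The fingers match the cap to about 2 mm. I'll nudge 1.5 mm towards the base and hold.

>>> drive_tool:
  deltas: "0.015 0 0 0 0 0 0; 0.015 0 0 0 0 0 0; 0.015 0 0 0 0 0 0; 0.015 0 0 0 0 0 0; 0.015 0 0 0 0 0 0"

```text
time: 7.2
tool_pos: [0.4706, -0.1206, 0.0665]
ee_rot: [3.142, 0.0, 2.858]
wrist_force: [0.1, 0.7, -0.7]
width: 0.0005
finger_force: 0.0
```

>>> drive_tool:
  deltas: "0 0 0 0 0 0 0; 0 0 0 0 0 0 0; 0 0 0 0 0 0 0; 0 0 0 0 0 0 0; 0 0 0 0 0 0 0"

```text
time: 7.7
tool_pos: [0.4706, -0.1205, 0.0665]
ee_rot: [3.142, -0.0, 2.858]
wrist_force: [-0.7, 0.1, -0.0]
width: 0.0002
finger_force: 0.0
```

>>> drive_tool:
  deltas: "0 0 0 0 0 0 0; 0 0 0 0 0 0 0; 0 0 0 0 0 0 0; 0 0 0 0 0 0 0; 0 0 0 0 0 0 0"

```text
time: 8.2
tool_pos: [0.4706, -0.1206, 0.0665]
ee_rot: [3.142, 0.0, 2.858]
wrist_force: [0.0, -0.6, -0.6]
width: 0.0008
finger_force: 0.0
```

>>> drive_tool:
  deltas: "0 0 0 0 0 0 0; 0 0 0 0 0 0 0; 0 0 0 0 0 0 0; 0 0 0 0 0 0 0; 0 0 0 0 0 0 0"

```text
time: 8.7
tool_pos: [0.4706, -0.1206, 0.0665]
ee_rot: [3.142, 0.0, 2.858]
wrist_force: [-0.2, -0.2, -0.3]
width: 0.0005
finger_force: 0.0
```

>>> drive_tool:
  deltas: "0 0 -0.2 0 0 0 0; 0 0 -0.4 0 0 0 0; 0 0 -0.6 0 0 0 0; 0 0 -0.8 0 0 0 0; 0 0 -1 0 0 0 0"

```text
time: 9.2
tool_pos: [0.4705, -0.1205, 0.1673]
ee_rot: [3.141, 0.0, 2.858]
wrist_force: [-0.3, -0.2, 0.3]
width: 0.0
finger_force: 0.0
```

>>> drive_tool:
  deltas: "0 0 -0.2 0 0 0 0; 0 0 -0.4 0 0 0 0; 0 0 -0.6 0 0 0 0; 0 0 -0.8 0 0 0 0; 0 0 -0.8 0 0 0 0"

```text
time: 9.7
tool_pos: [0.4719, -0.1211, 0.2497]
ee_rot: [-3.141, 0.006, 2.858]
wrist_force: [0.2, 0.4, -0.1]
width: 0.0005
finger_force: 0.0
```

Run:
```python
from h import *
from itertools import product
s=snapshot("top"); w=wrist("w8")
P=[]
for q,st in blues(s):
    if q[0]<320: P.append(ray(s,q,.066)[:2])
P=np.array(P); print(P.round(4))
from scipy.optimize import least_squares
H=np.array(list(product((-.0225,.0225),(-.045,0,.045))))
best=[]
for e in range(6):
    h=np.delete(H,e,0)
    def f(v):
        c,n=np.cos(v[2]),np.sin(v[2]); X=h@np.array([[c,n],[-n,c]])+v[:2]
        D=np.linalg.norm(X[:,None]-P[None],axis=2); return D.min(1)
    r=least_squares(f,[.494,.234,.05]); c,n=np.cos(r.x[2]),np.sin(r.x[2])
    best.append((r.cost,H[e],r.x,np.array([[c,-n],[n,c]])@H[e]+r.x[:2]))
best.sort(key=lambda b:b[0])
for b in best[:2]: print(b, delta(w,[*b[3],.05]))
```

```text
9.75 [ 0.4713 -0.1208  0.2477] cam [ 0.4   -0.1    0.426]
[[0.522  0.193 ]
 [0.5169 0.2371]
 [0.477  0.1864]
 [0.4728 0.2324]
 [0.4687 0.2767]]
(np.float64(1.40678938247379e-06), array([0.0225, 0.045 ]), array([0.49501158, 0.23453294, 0.10428368]), array([0.51270508, 0.2816306 ])) [0.735 3.98  1.974]
(np.float64(0.0007176289160152725), array([0.0225, 0.    ]), array([ 0.49590473,  0.22506241, -0.01260002]), array([0.51840294, 0.22477892])) [0.521 3.45  1.975]
```

Hole estimate is (0.5127, 0.2816): rack yaw 0.104, fit residual under 1 mm, and it agrees with the network. I'll travel there high.

>>> drive_tool:
  deltas: "0.03 0.2 0 0 0 0 0; 0.07 0.4 0 0 0 0 0; 0.11 0.6 0 0 0 0 0; 0.15 0.8 0 0 0 0 0; 0.18 1 0 0 0 0 0"

```text
time: 10.3
tool_pos: [0.4805, -0.0186, 0.2444]
ee_rot: [-3.141, -0.003, 2.858]
wrist_force: [0.8, -0.3, -0.6]
width: 0.0002
finger_force: 0.0
```

>>> drive_tool:
  deltas: "0.03 0.2 0 0 0 0 0; 0.07 0.4 0 0 0 0 0; 0.11 0.6 0 0 0 0 0; 0.15 0.8 0 0 0 0 0; 0.18 1 0 0 0 0 0"

```text
time: 10.8
tool_pos: [0.4912, 0.0823, 0.2444]
ee_rot: [-3.141, -0.003, 2.858]
wrist_force: [-0.1, -0.1, -0.1]
width: 0.0009
finger_force: 0.0
```

>>> drive_tool:
  deltas: "0.03 0.2 0 0 0 0 0; 0.07 0.4 0 0 0 0 0; 0.11 0.6 0 0 0 0 0; 0.15 0.8 0 0 0 0 0; 0.18 1 0 0 0 0 0"

```text
time: 11.3
tool_pos: [0.5019, 0.1832, 0.2443]
ee_rot: [-3.14, -0.003, 2.858]
wrist_force: [0.4, 0.4, -0.7]
width: 0.0006
finger_force: 0.0
```

>>> drive_tool:
  deltas: "0.03 0.2 0 0 0 0 0; 0.07 0.4 0 0 0 0 0; 0.11 0.6 0 0 0 0 0; 0.19 0.96 0 0 0 0 0; 0.19 0.96 0 0 0 0 0"

```text
time: 11.8
tool_pos: [0.5103, 0.283, 0.2435]
ee_rot: [-3.14, -0.004, 2.862]
wrist_force: [-0.3, -0.6, -0.3]
width: 0.0005
finger_force: 0.0
```

>>> drive_tool:
  deltas: "0 0 0 0 0 0 0; 0 0 0.2 0 0 0 0; 0 0 0.4 0 0 0 0; 0 0 0.6 0 0 0 0; 0 0 0.8 0 0 0 0"

```text
time: 12.3
tool_pos: [0.5111, 0.2784, 0.1651]
ee_rot: [-3.14, -0.0, 2.856]
wrist_force: [-0.6, -0.3, 0.2]
width: 0.0003
finger_force: 0.0
```

>>> drive_tool:
  deltas: "0 0 0.1 0 0 0 0; 0 0 0.2 0 0 0 0; 0 0 0.3 0 0 0 0; 0 0 0.3 0 0 0 0; 0 0 0.3 0 0 0 0"

```text
time: 12.8
tool_pos: [0.5116, 0.2801, 0.1369]
ee_rot: [3.141, 0.0, 2.858]
wrist_force: [-0.3, -0.6, 0.5]
width: 0.0005
finger_force: 0.0
```

Run:
```python
from h import *
s=wrist("w9")
for r in finder.landmark_of("wrist","hole_mouth")[:3]:
    p=ray(s,r["xy"],.04); print(np.round(r["xy"],1),round(r["confidence"],2),p.round(4),delta(s,p))
print(delta(s,[.5127,.2816,.05]))
Ti=np.linalg.inv(s["T"]); c=Ti[:3,:3]@np.array([.5127,.2816,.04])+Ti[:3,3]; print(s["cx"]-s["fx"]*c[0]/c[2],s["cy"]+s["fy"]*c[1]/c[2])
```

```text
12.8 [0.5116 0.2801 0.1369] cam [0.441 0.301 0.316]
[316.9 198.3] 0.64 [0.512 0.279 0.04 ] [-0.007 -0.01   0.969]
[-0.006  0.018  0.869]
320.1345059242644 198.23007381249994
```

View pics/w9.png

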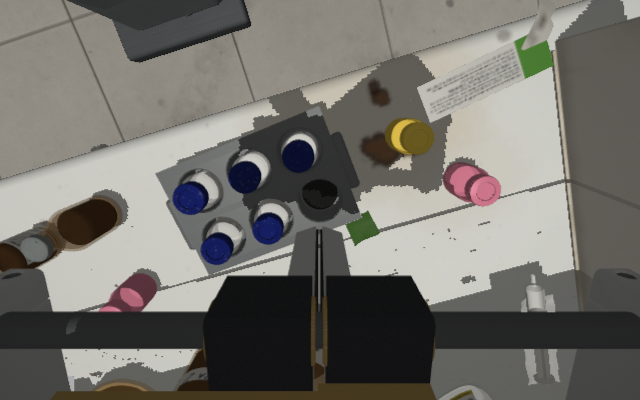

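The wrist view shows the empty hole centred at about (320,199), as predicted at (320,198). I'll descend to about 11 mm over the mouth and hold.

>>> drive_tool:
  deltas: "-0.01 0.01 0.15 0 0 0 0; -0.01 0.01 0.3 0 0 0 0; -0.01 0.01 0.45 0 0 0 0; -0.01 0.01 0.55 0 0 0 0; -0.01 0.01 0.65 0 0 0 0"

```text
time: 13.4
tool_pos: [0.512, 0.2805, 0.0696]
ee_rot: [-3.14, -0.001, 2.858]
wrist_force: [-0.3, 0.3, -0.3]
width: 0.0001
finger_force: 0.0
```

>>> drive_tool:
  deltas: "0 0 0.07 0 0 0 0; 0 0 0.14 0 0 0 0; 0 0 0.21 0 0 0 0; 0 0 0.21 0 0 0 0; 0 0 0.21 0 0 0 0"

```text
time: 13.9
tool_pos: [0.5127, 0.2808, 0.0506]
ee_rot: [3.141, 0.0, 2.858]
wrist_force: [-1.0, 0.7, -1.0]
width: 0.0003
finger_force: 0.0
```

Run:
```python
from h import *
s=wrist("w10"); a=s["img"][130:330,200:440]; print(delta(s,[.5125,.281,.051]))
t=snapshot("scene")["img"][140:240,250:370]
cv2.imwrite("pics/c2.png",np.hstack([cv2.resize(i,(390,325),interpolation=cv2.INTER_CUBIC) for i in (a,t)])[:,:,::-1])
```

```text
13.9 [0.5127 0.2808 0.0506] cam [0.442 0.302 0.229]
[ 0.003  0.001 -0.004]
```

View pics/c2.png

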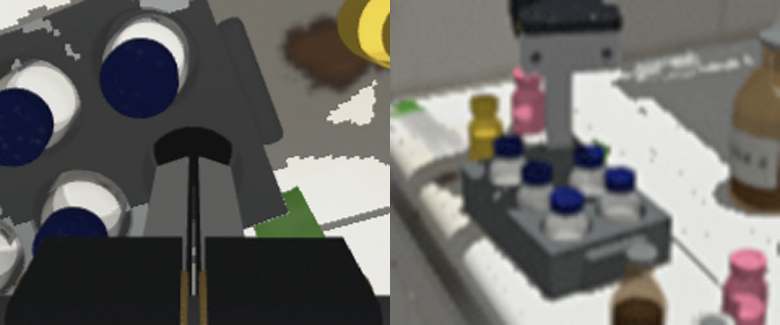

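The fingers are centred over the dark hole: the mouth spans crop columns 152–233 and the finger seam is at 193. I'll hold, then withdraw up.

>>> drive_tool:
  deltas: "0 0 0 0 0 0 0; 0 0 0 0 0 0 0; 0 0 0 0 0 0 0; 0 0 0 0 0 0 0; 0 0 0 0 0 0 0"

```text
time: 14.5
tool_pos: [0.5126, 0.2807, 0.0505]
ee_rot: [3.142, 0.0, 2.858]
wrist_force: [0.3, -0.8, 0.2]
width: 0.0003
finger_force: 0.0
```

>>> drive_tool:
  deltas: "0 0 0 0 0 0 0; 0 0 0 0 0 0 0; 0 0 0 0 0 0 0; 0 0 0 0 0 0 0; 0 0 0 0 0 0 0"

```text
time: 15.0
tool_pos: [0.5126, 0.2807, 0.0505]
ee_rot: [3.142, -0.0, 2.858]
wrist_force: [0.6, -0.4, -0.9]
width: 0.0006
finger_force: 0.0
```

>>> drive_tool:
  deltas: "0 0 0 0 0 0 0; 0 0 0 0 0 0 0; 0 0 0 0 0 0 0; 0 0 0 0 0 0 0; 0 0 0 0 0 0 0"

```text
time: 15.5
tool_pos: [0.5126, 0.2807, 0.0505]
ee_rot: [3.142, -0.0, 2.858]
wrist_force: [0.2, 0.2, -0.8]
width: 0.0003
finger_force: 0.0
```

>>> drive_tool:
  deltas: "0 0 0 0 0 0 0; 0 0 0 0 0 0 0; 0 0 0 0 0 0 0; 0 0 0 0 0 0 0; 0 0 0 0 0 0 0"

```text
time: 16.0
tool_pos: [0.5126, 0.2807, 0.0505]
ee_rot: [3.142, 0.0, 2.858]
wrist_force: [0.2, 0.2, -1.1]
width: 0.0001
finger_force: 0.0
```

>>> drive_tool:
  deltas: "0 0 -0.2 0 0 0 0; 0 0 -0.4 0 0 0 0; 0 0 -0.6 0 0 0 0; 0 0 -0.8 0 0 0 0; 0 0 -1 0 0 0 0"

```text
time: 16.5
tool_pos: [0.5125, 0.2807, 0.1513]
ee_rot: [3.142, -0.0, 2.858]
wrist_force: [0.8, 0.6, 0.8]
width: 0.0006
finger_force: 0.0
```

>>> drive_tool:
  deltas: "0 0 -0.2 0 0 0 0; 0 0 -0.4 0 0 0 0; 0 0 -0.6 0 0 0 0; 0 0 -0.8 0 0 0 0; 0 0 -1 0 0 0 0"

```text
time: 17.0
tool_pos: [0.5125, 0.2807, 0.2513]
ee_rot: [3.141, 0.0, 2.858]
wrist_force: [0.9, 0.1, 0.6]
width: 0.0006
finger_force: 0.0
```

>>> drive_tool:
  deltas: "0.2 0 0 0 0 0 0; 0.4 0 0 0 0 0 0; 0.6 0 0 0 0 0 0; 0.8 0 0 0 0 0 0; 1 0 0 0 0 0 0"

```text
time: 17.5
tool_pos: [0.4157, 0.3089, 0.2505]
ee_rot: [3.141, 0.0, 2.858]
wrist_force: [-0.9, 0.9, 0.4]
width: 0.0002
finger_force: 0.0
```

>>> drive_tool:
  deltas: "0.2 0 0 0 0 0 0; 0.4 0 0 0 0 0 0; 0.6 0 0 0 0 0 0; 0.6 0 0 0 0 0 0; 0.6 0 0 0 0 0 0"

```text
time: 18.0
tool_pos: [0.3589, 0.3257, 0.2507]
ee_rot: [3.141, 0.001, 2.859]
wrist_force: [-0.4, 0.5, -0.3]
width: 0.0008
finger_force: 0.0
```

>>> drive_tool:
  deltas: "0 0 0 0 0 0 0; 0 0 0 0 0 0 0; 0 0 0 0 0 0 0; 0 0 0 0 0 0 0; 0 0 0 0 0 0 0"

```text
time: 18.5
tool_pos: [0.3593, 0.3254, 0.2504]
ee_rot: [-3.142, -0.0, 2.857]
wrist_force: [-0.8, -0.3, -0.4]
width: 0.0005
finger_force: 0.0
```

Run:
```python
from h import *
s=snapshot("top")
for q,st in blues(s): print(q.round(1),end=" ")
o=robot.get_obs(); print(o["time"],o["tool_pos"],abs(o["qvel"]).max())
```

```text
[288.7 193. ] [267.9 194.9] [291.2 214.1] [269.2 215.6] [248.  217.2] [435.2 220.5] 18.55 [0.35917745 0.32541684 0.25040214] 0.0037615107091032093
```

Nothing has moved, and the hand is up and clear.

```bash
python3 -c "
from bench import robot
print(robot.close_job())"
```

```text
the job is handed in; nothing more can be done
None
```

I pointed at the stray vial's cap, then at the empty hole, holding for over two seconds at each. The vials in the rack and the stray didn't move, and the job was handed in with the hand raised clear; its verdict was not shown.

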